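# Advance the feed carriage by one turn of the hand wheel and lock it

## Robot

A 6-joint arm with a two-finger parallel gripper is mounted at the origin on a cart in front of the work surface, level with it; the furniture and walls round the work are solid. World frame = base frame: x ahead of the robot, y to its left, z up, the work surface at z = 0. Lengths are in m, angles in degrees, forces in N, time in s.
With the tool pointing down it reaches from about 0.3 to 0.75 m from the base axis. Payload 8.5 kg.
Tool frame: the origin (TCP) lies midway between the tips of the shut fingers; the grasp point (between the pads) lies env.tcp_to_grasp behind it (env.tcp_to_grasp is the distance from the TCP to the grasp point, in m); z points along the fingers, y is the line along which they close (so a half turn about z gives the same grasp; the last joint's range is limited). The gripper opens to 85 mm and grips with 20 to 120 N. Pads are 22 mm wide; open, the fingers measure 114 mm over their backs; the gripper's body (76 mm by 85 mm) begins 54 mm behind the grasp point. The pads swing forward as they close: fully open they stand 13 mm farther back than shut.
Start: joints at [-84.643, 21.807, 74.336, -0, 83.858, -12.336], TCP at [0.167, -0.524, 0.231] pointing down, gripper open.
Joint ranges: [-178.18, 178.18], [-50.72, 133.34], [12.68, 142.11], [-81.47, 261.47], [9.98, 163.14], [-165.26, 165.26]. Speed limits (degrees/s): [136.94, 136.94, 180, 180, 180, 180].

## Interface

Orientations are given as a 3x3 rotation matrix whose columns are the frame's x, y, z axes.
In Python, from rig import observe, optics, job, env gives the robot as it stands. The module is installed in compiled form; this text tells all that it offers.
- The arm moves only by the shell command python3 -m jog 'ROWS' [FORCE]. ROWS is JSON, a list of rows, each a list of 7 numbers: the turn, a rotation vector about the tool's x, y, z in rad, then the shift along the tool's x, y, z in m, then the opening in per cent of the stroke, from 0 (shut) to 100 (fully open). A call has 1 to 10 rows; each row shifts and turns the commanded pose from where the row before left it, along the tool's axes as they then stand; what a row does not reach is not made up. A row lasts 1/8 s, in which the tool goes at most 62.5 mm and 10.7 degrees, less where a joint would pass 70% of its speed; a pose out of reach is approached as far as the arm can. A call is refused whole if a number of a shift passes 0.0625 or a number of a turn 0.188, either way. A call with a gripper value outside its range is refused whole. The fingers move at their own pace and stop on an object; FORCE is the grip in N (left out, the last holds). Time passes only in rows, so rows that do not move let the fingers close. It gives the time, the measured TCP pose, the force, the opening and the grip force at its end, in the units of the state.
- observe(): the state, without advancing time (a new reading comes with each control period).
- optics.get_image(name): name is "scene" or "top"; returns a dict with "pixels" (480x640x3 uint8, red, green, blue), "mtx" (3x3 intrinsics, pixels), "dist_coeffs" ([k1, k2, p1, p2, k3] as OpenCV has them; the pictures are not rectified), "rvec" (rotation vector, rad) and "tvec" (3), from world to camera coordinates, as OpenCV has them. Camera axes: x right, y down, z forward; pixel columns grow to the right and rows downward; lengths in m; the calibration is good to about 2 mm. A picture is of the moment at which its call begins. There is no depth.
- job.close_job(): hands the job in; it is judged then, once.
The state is a dict: "time_s": time; "q": joint angles; "qvel": joint speeds; "joint_efforts": joint torques, N m; "position": TCP position; "tool_rot": TCP orientation; "ft_force": force on the tool from outside, world axes, zero at the start; "wrist_torque": the same for the moment, N m; "grip_width": finger opening in m; "gripper_force": force on a finger pad.
Only numpy, scipy, OpenCV 4.12 (cv2) and the standard library are available. Lean on these libraries where they do the work, as an engineer would, in place of code of your own. Each camera call takes 0.05 s, during which the arm holds its last target. There are 200 camera calls.

## Task

Push the feed unit's hand wheel round by its upright handle through exactly one turn, clockwise seen from above, so that the handle is back where it began. Then push the lock lever clockwise to its stop. Only push with the fingertips or the outside of the fingers: never take either handle between the fingers, and leave the brass bush standing on the carriage and the things round the unit as they are.

Things in the scene. Friction and masses are not known exactly. Their poses are not given: they have to be found in the camera images.
- wheel_axis (a point): Centre of the horizontal hand wheel, at the height of its rim's middle (76 mm above the bench). The wheel (steel, three spokes, rim bar 12 mm thick on a circle of radius 55 mm, rim top 82 mm above the bench, hub top about 92 mm) turns about the upright axis through this point, on the square gearbox of a grey feed unit. It turns with light friction (about 2 to 3 N at the handle) and stays where it is left.
- handle_top (a point): Centre of the top of the wheel's handle: a black upright grip, diameter 20 mm, standing on the rim 55 mm from the wheel's axis. Its top is 115 mm above the bench, its grip runs down to 85 mm above the bench; this point goes round with the wheel.
- wheel (a joint): Angle of the hand wheel in rad; grows as it turns clockwise seen from above, 2*pi a turn; the start is anywhere from -2.8 to 2.8. It can be turned from -3.3 to 11. It drives the carriage away from the wheel by 12 mm a turn.
- lock_axis (a point): Centre of the upright pivot of the lock lever, 66 mm above the bench, on the small post at the unit's other end from the carriage. The lever is a dark steel bar 10 mm thick, 65 mm long from the pivot to the grip, in the plane of this point.
- lock_top (a point): Centre of the top of the lock lever's grip: a black upright grip, diameter 20 mm, 65 mm from the pivot. Top 102 mm above the bench, grip runs down to 68 mm above the bench.
- lock (a joint): Angle of the lock lever in rad; 0 is unlocked (lever square to the bed, roughly towards the robot), it starts near there; it grows as the lever is swung clockwise seen from above, to its stop at 1.4, locked (lever nearly in line with the bed, pointing away from the wheel). Light friction (1 to 2 N at the grip), stays where it is left.
- carriage_top (a point): Centre of the flat top of the aluminium carriage (90 mm across the bed, 80 mm along it, 50 mm above the bench), which the wheel drives along the unit's bed, on the side of the wheel away from the lock lever.
- brass_bush_centre (a point): Centre of the brass bush (diameter 30, 22 mm high) that stands loose on the carriage, between two low rails; the work that the unit carries.
- vee_block_centre (a point): Centre, half-way up, of a loose bystander: steel V-block, 40x48x36 mm.
- steel_bush_centre (a point): Centre, half-way up, of a loose bystander: plain steel bush standing on end, 24x24x30 mm.
- flashlight_centre (a point): Centre, half-way up, of a loose bystander: dark torch lying down, 36x113x36 mm.
- key_set_centre (a point): Centre, half-way up, of a loose bystander: folding red hex-key set, 36x95x26 mm.
- rubber_block_centre (a point): Centre, half-way up, of a loose bystander: black sanding block, 42x70x30 mm.

How it is judged (in metres and radians):
On the way, in this order (a step that is already met when the one before it is completed fails the run):
1. the wheel has been pushed clockwise through one turn and stands, the lever still unlocked (distance of handle_top from where it was at the start of the episode below 0.012 m and value of joint wheel between 3.15 and 9.4 rad and velocity of joint wheel between -0.2 and 0.2 rad/s and value of joint lock below 0.5 rad), for 0.2 s.
2. the lock lever has been pushed over to its stop (value of joint lock above 1.25 rad), for 0.2 s.
At the end, for the whole second after the job is handed in: The wheel has made one clockwise turn and stands with its handle within 12 mm of where it began (about 12 degrees), the lock lever is within 0.15 rad of its locked stop, and the brass bush stands at rest in its place on the carriage (distance of handle_top from where it was at the start of the episode below 0.012 m and value of joint wheel between 3.15 and 9.4 rad and velocity of joint wheel between -0.2 and 0.2 rad/s and value of joint lock above 1.25 rad and distance between brass_bush_centre and carriage_top below 0.018 m and linear speed of brass_bush below 0.02 m/s); the robot touches nothing.
It fails at once if the wheel's handle is taken between the fingers instead of pushed (horizontal distance between the grasp point and handle_top below 0.01 m and z of the grasp point in the frame of handle_top below 0.012 m).
It fails at once if the lock lever's grip is taken between the fingers instead of pushed (horizontal distance between the grasp point and lock_top below 0.01 m and z of the grasp point in the frame of lock_top below 0.012 m).
It fails at once if the brass bush is shifted on the carriage by about 1.5 cm or more, lifted or tipped (distance between brass_bush_centre and carriage_top above 0.018 m or angle between brass_bush_centre's own z axis and vertical above 0.3 rad).
It fails at once if a loose thing beside the unit is moved by more than 2 cm (distance of any of vee_block_centre, steel_bush_centre, flashlight_centre, key_set_centre, rubber_block_centre from where it was at the start of the episode above 0.02 m).
It also fails if it takes over 69 s, if anything falls off the work surface, if the arm or the gripper's body presses on something with over 40 N, if the wrist force passes 120 N, or if a joint passes its speed limit or range.

## Working session

There is one attempt and no reset: what is moved stays moved. The work goes in short steps, Python scripts to look and compute and a shell command to move; the robot and the scene stay as the last step left them, time stands still between calls to the robot, and variables do not carry over. Pictures are saved under pics/ and viewed, at most 10 in all, crops included, and the job is handed in when it is done.

```bash
mkdir -p pics; python3 - <<'E'
from rig import observe, optics, job, env
import cv2,numpy as np
s=observe();print({k:np.round(v,3).tolist() for k,v in s.items()},env.tcp_to_grasp)
for n in("scene","top"):
    d=optics.get_image(n);cv2.imwrite(f"pics/{n}0.png",d["pixels"][:,:,::-1])
    R=cv2.Rodrigues(np.array(d["rvec"],float))[0];print(n,-R.T@np.array(d["tvec"]).ravel(),np.round(d["mtx"],1).tolist(),d["dist_coeffs"])
E
```

```text
{'time_s': 0.0, 'q': [-84.641, 21.841, 74.385, -0.001, 83.859, -12.336], 'qvel': [-0.088, -0.013, 0.097, 0.012, -0.008, 0.011], 'joint_efforts': [-0.001, -44.846, -23.128, -0.0, 0.005, -0.0], 'position': [0.167, -0.524, 0.231], 'tool_rot': [[0.953, 0.304, -0.0], [0.304, -0.953, 0.001], [0.0, -0.001, -1.0]], 'ft_force': [0.423, -1.265, -0.441], 'wrist_torque': [-0.003, -0.002, 0.048], 'gripper_force': 0.0, 'grip_width': 0.086} 0.0187
scene [0.11235137 0.67452265 0.57291919] [[483.3, 0.0, 319.2], [0.0, 483.3, 240.1], [0.0, 0.0, 1.0]] [-0.02979521  0.          0.          0.          0.        ]
top [0.54543224 0.09023455 1.18194033] [[542.0, 0.0, 306.5], [0.0, 542.0, 243.7], [0.0, 0.0, 1.0]] [-0.03952833  0.          0.          0.          0.        ]
```

View pics/scene0.png

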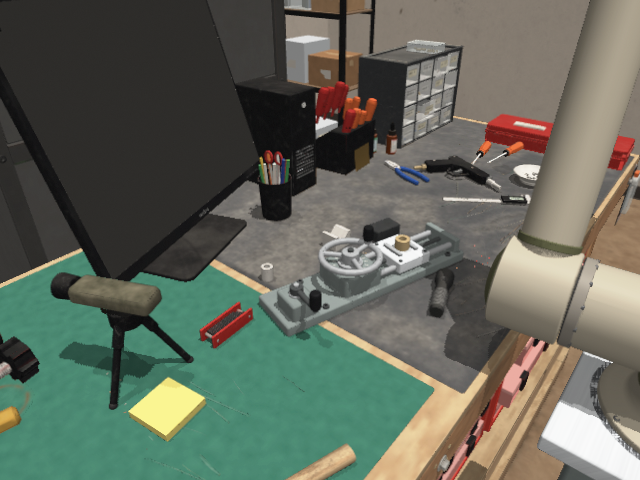

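View pics/top0.png

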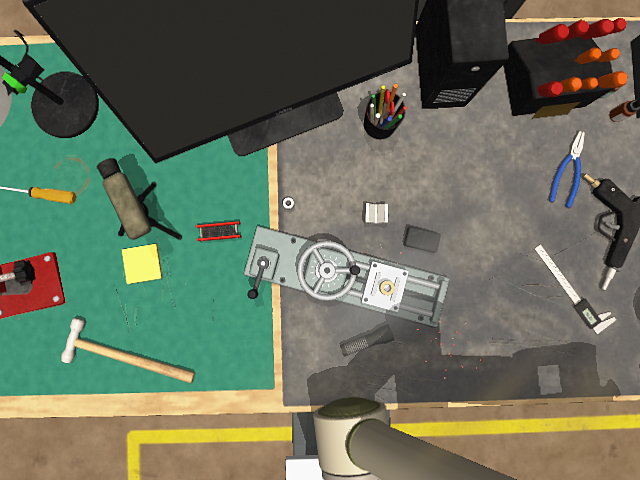

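The top view shows the wheel hub at about (326,270), its handle at (354,269), the lock pivot at (263,263), its grip at (252,294) and the bush at (386,288). In the scene view the wheel is at about (350,262) and the lock grip at (315,300). I'll enlarge both.

```bash
cat >h.py <<'E'
import cv2,numpy as np
from rig import optics
def cam(n):
    d=optics.get_image(n);d["R"]=cv2.Rodrigues(np.array(d["rvec"],float))[0];d["t"]=np.array(d["tvec"],float).ravel()
    d["C"]=-d["R"].T@d["t"];return d
def ray(d,p):
    u=cv2.undistortPoints(np.array([[p]],float),np.array(d["mtx"]),np.array(d["dist_coeffs"]))[0,0]
    v=d["R"].T@np.array([*u,1]);return v/np.linalg.norm(v)
def onz(d,p,z):
    v=ray(d,p);return d["C"]+v*(z-d["C"][2])/v[2]
def two(d1,p1,d2,p2):
    a,b=ray(d1,p1),ray(d2,p2);s=np.linalg.lstsq(np.c_[a,-b],d2["C"]-d1["C"],rcond=None)[0]
    x,y=d1["C"]+a*s[0],d2["C"]+b*s[1];return (x+y)/2,np.linalg.norm(x-y)
def proj(d,P):
    return cv2.projectPoints(np.array(P,float).reshape(-1,1,3),np.array(d["rvec"],float),np.array(d["tvec"],float),np.array(d["mtx"]),np.array(d["dist_coeffs"]))[0][:,0]
E
python3 - <<'E'
import cv2
a=cv2.imread("pics/top0.png")[215:335,235:395];b=cv2.imread("pics/scene0.png")[210:330,250:410]
for n,i in(("t",a),("s",b)): cv2.imwrite(f"pics/{n}crop0.png",cv2.resize(i,None,fx=5,fy=5,interpolation=cv2.INTER_CUBIC))
E
```

```text
(no output)
```

View pics/tcrop0.png

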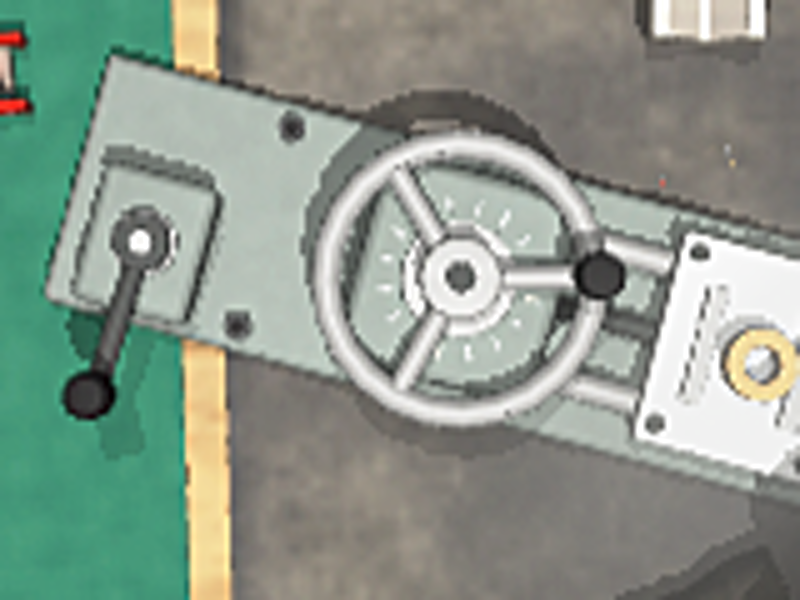

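View pics/scrop0.png

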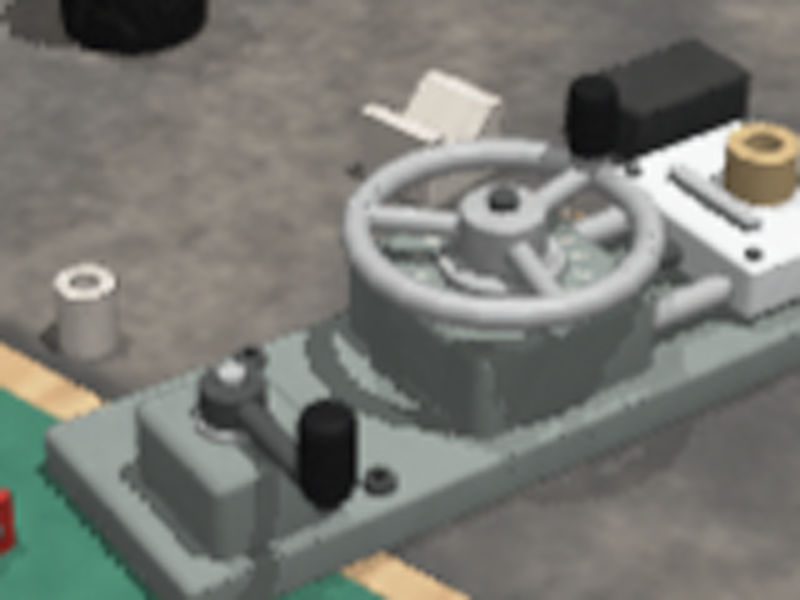

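The enlarged top view shows the hub at (460,277), handle (600,274), lock grip (88,395), pivot (140,240) and bush (762,362). The enlarged scene view shows the handle top at (592,86), hub (505,195), lock grip top (328,413), pivot (232,372) and bush top (768,140).

```bash
python3 - <<'E'
from h import *
T,S=cam("top"),cam("scene")
P=dict(hub=((460,277),(505,193),.092),handle=((600,274),(592,86),.115),lockgrip=((88,395),(328,413),.102),pivot=((140,240),(232,372),.07),bush=((762,362),(768,140),.072))
f=lambda p,o:((p[0]+.5)/5-.5+o[0],(p[1]+.5)/5-.5+o[1])
X={}
for k,(a,b,z) in P.items():
    a=f(a,(235,215));b=f(b,(250,210));p,e=two(T,a,S,b);q=onz(T,a,z);X[k]=q;print(k,p.round(4),round(e,4),"plane",q.round(4),onz(S,b,z).round(4))
c=X["hub"];r=X["handle"]-c;print(np.hypot(*r[:2]),np.degrees(np.arctan2(r[1],r[0])))
r=X["lockgrip"]-X["pivot"];print(np.hypot(*r[:2]),np.degrees(np.arctan2(r[1],r[0])))
r=X["bush"]-X["pivot"];print("bed",np.degrees(np.arctan2(r[1],r[0])))
E
```

```text
hub [0.5536 0.06   0.0916] 0.0016 plane [0.5542 0.0605 0.092 ] [0.5526 0.0601 0.092 ]
handle [0.5531 0.0057 0.1131] 0.001 plane [0.5535 0.0061 0.115 ] [0.551  0.0081 0.115 ]
lockgrip [0.5115 0.2103 0.0997] 0.0003 plane [0.5117 0.2101 0.102 ] [0.5095 0.2124 0.102 ]
pivot [0.5729 0.1899 0.0752] 0.0012 plane [0.5735 0.1907 0.07  ] [0.5772 0.1844 0.07  ]
bush [ 0.5146 -0.0631  0.0714] 0.0031 plane [ 0.516  -0.0621  0.072 ] [ 0.513  -0.0632  0.072 ]
0.05441873350556666 -90.71436164320049
0.06478406076416836 162.57312069406046
bed -102.81942711062233
```

```bash
python3 -m jog '[[0,0,0.155,0,0,0,0],[0,0,0.155,0,0,0,0],[0,0,0,0.03,-0.0385,0,0],[0,0,0,0.03,-0.0385,0,0],[0,0,0,0.03,-0.0385,0,0],[0,0,0,0.03,-0.0385,0,0],[0,0,0,0.03,-0.0385,0,0],[0,0,0,0.03,-0.0385,0,0],[0,0,0,0.03,-0.0385,0,0],[0,0,0,0.03,-0.0385,0,0]]'; python3 -m jog '[[0,0,0,0.03,-0.0385,0,0],[0,0,0,0.03,-0.0385,0,0],[0,0,0,0.03,-0.0385,0,0],[0,0,0,0.03,-0.0385,0,0],[0,0,0,0.03,-0.0385,0,0],[0,0,0,0.03,-0.0385,0,0],[0,0,0,0,0,0,0],[0,0,0,0,0,0,0]]'; python3 -c "
from rig import observe
s=observe();print(s['q'],s['tool_rot'],s['position'])"
```

```text
time_s: 1.45
position: [0.4083, -0.2149, 0.2313]
tool_rot: [[1.0, -0.001, 0.0], [-0.001, -1.0, -0.0], [0.0, 0.0, -1.0]]
ft_force: [1.3, -0.5, 0.2]
grip_width: 0.0002
gripper_force: 0.0
time_s: 2.45
position: [0.5874, 0.0142, 0.231]
tool_rot: [[1.0, -0.001, -0.001], [-0.001, -1.0, -0.0], [-0.001, 0.0, -1.0]]
ft_force: [-0.2, -0.8, -0.7]
grip_width: -0.0
gripper_force: 0.0
[-1.01387896e+01  2.56661587e+01  6.80743807e+01 -1.62616186e-02
  8.63045453e+01  7.99257198e+01] [[ 9.99999047e-01 -1.10743816e-03 -8.24442946e-04]
 [-1.10755418e-03 -9.99999377e-01 -1.40290054e-04]
 [-8.24287069e-04  1.41203035e-04 -9.99999650e-01]] [0.58744301 0.01423996 0.23103985]
```

```bash
python3 -m jog '[[0,0,0,0,0,0.04,0],[0,0,0,0,0,0.04,0],[0,0,0,0,0,0.03,0],[0,0,0,0,0,0.025,0],[0,0,0,0,0,0,0]]'; python3 - <<'E'
import numpy as np
c=np.array([.5537,.0603]);p=np.array([.5874,.0142])
a=np.radians(np.r_[np.arange(-60,-421,-10)])
q=np.c_[c[0]+.055*np.cos(a),c[1]+.055*np.sin(a)]
pr=p;out=[]
for x in q:
    d=np.round(x-pr,4);pr=pr+d;out.append([round(d[0],4),round(-d[1],4)])
for i in range(0,len(out),10):print(",".join("[0,0,0,%g,%g,0,0]"%tuple(o) for o in out[i:i+10]))
E
```

```text
time_s: 3.08
position: [0.5866, 0.0136, 0.0952]
tool_rot: [[1.0, -0.003, -0.003], [-0.003, -1.0, 0.0], [-0.003, -0.0, -1.0]]
ft_force: [0.1, 0.7, 0.1]
grip_width: -0.0
gripper_force: 0.0
[0,0,0,-0.0062,0.0015,0,0],[0,0,0,-0.0087,0.0041,0,0],[0,0,0,-0.0092,0.0025,0,0],[0,0,0,-0.0096,0.0008,0,0],[0,0,0,-0.0096,-0.0008,0,0],[0,0,0,-0.0092,-0.0025,0,0],[0,0,0,-0.0087,-0.0041,0,0],[0,0,0,-0.0079,-0.0055,0,0],[0,0,0,-0.0067,-0.0067,0,0],[0,0,0,-0.0055,-0.0079,0,0]
[0,0,0,-0.0041,-0.0087,0,0],[0,0,0,-0.0025,-0.0092,0,0],[0,0,0,-0.0008,-0.0096,0,0],[0,0,0,0.0008,-0.0096,0,0],[0,0,0,0.0025,-0.0092,0,0],[0,0,0,0.0041,-0.0087,0,0],[0,0,0,0.0055,-0.0079,0,0],[0,0,0,0.0067,-0.0067,0,0],[0,0,0,0.0079,-0.0055,0,0],[0,0,0,0.0087,-0.0041,0,0]
[0,0,0,0.0092,-0.0025,0,0],[0,0,0,0.0096,-0.0008,0,0],[0,0,0,0.0096,0.0008,0,0],[0,0,0,0.0092,0.0025,0,0],[0,0,0,0.0087,0.0041,0,0],[0,0,0,0.0079,0.0055,0,0],[0,0,0,0.0067,0.0067,0,0],[0,0,0,0.0055,0.0079,0,0],[0,0,0,0.0041,0.0087,0,0],[0,0,0,0.0025,0.0092,0,0]
[0,0,0,0.0008,0.0096,0,0],[0,0,0,-0.0008,0.0096,0,0],[0,0,0,-0.0025,0.0092,0,0],[0,0,0,-0.0041,0.0087,0,0],[0,0,0,-0.0055,0.0079,0,0],[0,0,0,-0.0067,0.0067,0,0],[0,0,0,-0.0079,0.0055,0,0]
```

```bash
python3 -m jog '[[0,0,0,-0.0062,0.0015,0,0],[0,0,0,-0.0087,0.0041,0,0],[0,0,0,-0.0092,0.0025,0,0],[0,0,0,-0.0096,0.0008,0,0],[0,0,0,-0.0096,-0.0008,0,0],[0,0,0,-0.0092,-0.0025,0,0],[0,0,0,-0.0087,-0.0041,0,0],[0,0,0,-0.0079,-0.0055,0,0],[0,0,0,-0.0067,-0.0067,0,0],[0,0,0,-0.0055,-0.0079,0,0]]'; python3 -c "
from h import *
a=cam('top')['pixels'][215:335,235:395,::-1];b=cam('scene')['pixels'][210:330,250:410,::-1]
cv2.imwrite('pics/m1.png',cv2.resize(cv2.vconcat([a,b]),None,fx=2.5,fy=2.5,interpolation=cv2.INTER_CUBIC))"
```

```text
time_s: 4.32
position: [0.5064, 0.0332, 0.0965]
tool_rot: [[1.0, -0.001, 0.001], [-0.001, -1.0, -0.001], [0.001, 0.001, -1.0]]
ft_force: [2.7, -2.6, 0.4]
grip_width: 0.0001
gripper_force: 1.4
```

View pics/m1.png

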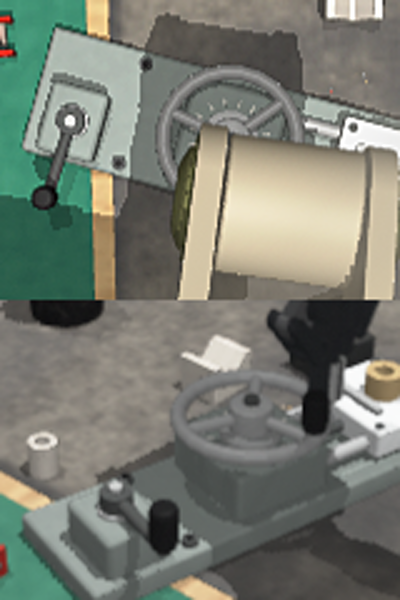

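The picture shows the handle pushed round to the robot's side, at about (316,410), with the fingers behind it. I'll carry on.

```bash
python3 -m jog '[[0,0,0,-0.0041,-0.0087,0,0],[0,0,0,-0.0025,-0.0092,0,0],[0,0,0,-0.0008,-0.0096,0,0],[0,0,0,0.0008,-0.0096,0,0],[0,0,0,0.0025,-0.0092,0,0],[0,0,0,0.0041,-0.0087,0,0],[0,0,0,0.0055,-0.0079,0,0],[0,0,0,0.0067,-0.0067,0,0],[0,0,0,0.0079,-0.0055,0,0],[0,0,0,0.0087,-0.0041,0,0]]'
```

```text
time_s: 5.68
position: [0.5357, 0.1128, 0.0962]
tool_rot: [[1.0, -0.001, -0.001], [-0.001, -1.0, 0.0], [-0.001, -0.0, -1.0]]
ft_force: [-2.9, -1.5, -0.2]
grip_width: -0.0002
gripper_force: 1.2
```

```bash
python3 -m jog '[[0,0,0,0.0092,-0.0025,0,0],[0,0,0,0.0096,-0.0008,0,0],[0,0,0,0.0096,0.0008,0,0],[0,0,0,0.0092,0.0025,0,0],[0,0,0,0.0087,0.0041,0,0],[0,0,0,0.0079,0.0055,0,0],[0,0,0,0.0067,0.0067,0,0],[0,0,0,0.0055,0.0079,0,0],[0,0,0,0.0041,0.0087,0,0],[0,0,0,0,0,0,0]]'
```

```text
time_s: 6.92
position: [0.6066, 0.0784, 0.0965]
tool_rot: [[1.0, -0.002, 0.001], [-0.002, -1.0, -0.001], [0.001, 0.001, -1.0]]
ft_force: [-0.1, -0.7, -0.6]
grip_width: 0.0001
gripper_force: 0.0
```

```bash
python3 -m jog '[[0,0,0,0.0025,0.0092,0,0],[0,0,0,0.0008,0.0096,0,0],[0,0,0,-0.0008,0.0096,0,0],[0,0,0,-0.0025,0.0092,0,0],[0,0,0,-0.0041,0.0087,0,0],[0,0,0,-0.0055,0.0079,0,0],[0,0,0,-0.0034,0.0034,0,0],[0,0,0,-0.0033,0.0033,0,0],[0,0,0,-0.003,0.002,0,0],[0,0,0,0,0,0,0]]'; python3 - <<'E'
from h import *
T,S=cam('top'),cam('scene')
h0=[.5535,.0060,.115]
for d,n in((T,"top"),(S,"scene")):print(n,proj(d,h0))
a=T['pixels'][215:335,295:395,::-1];b=S['pixels'][210:330,310:410,::-1]
cv2.imwrite('pics/m2.png',cv2.resize(cv2.hconcat([a,b]),None,fx=4,fy=4,interpolation=cv2.INTER_CUBIC))
E
```

```text
time_s: 8.18
position: [0.5863, 0.0162, 0.0963]
tool_rot: [[1.0, -0.001, -0.0], [-0.001, -1.0, -0.001], [-0.0, 0.001, -1.0]]
ft_force: [0.1, -0.7, -0.7]
grip_width: 0.0002
gripper_force: 0.1
top [[354.65522581 269.42116017]]
scene [[367.52846735 225.94981402]]
```

View pics/m2.png

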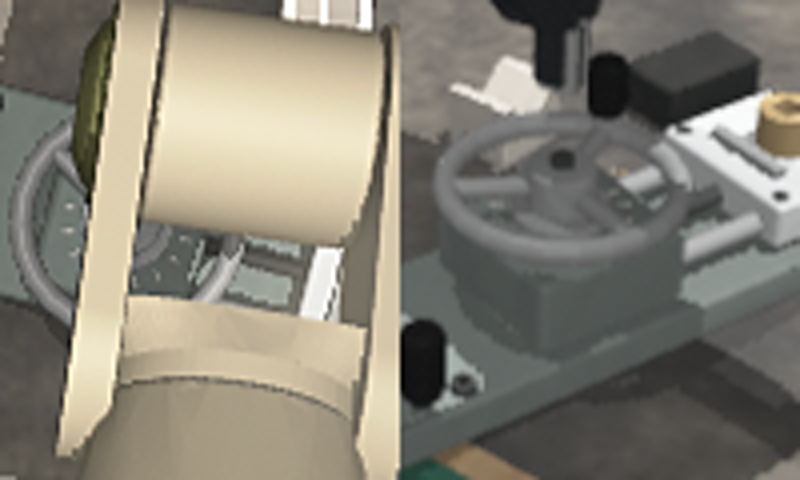

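The handle is now at scene pixel (362,226), against (368,227) at the start. That is about 11 mm short, so I'll push slowly on.

```bash
python3 -m jog '[[0,0,0,-0.003,0.002,0,0],[0,0,0,-0.003,0.002,0,0],[0,0,0,-0.003,0.002,0,0],[0,0,0,-0.002,0.001,0,0],[0,0,0,0,0,0,0],[0,0,0,0,0,0,0]]'; python3 -m jog '[[0,0,0,0.01,-0.003,0,0],[0,0,0,0.01,-0.003,0,0],[0,0,0,0,0,-0.04,0],[0,0,0,0,0,-0.04,0],[0,0,0,0,0,-0.02,0],[0,0,0,0.02,-0.05,0,0],[0,0,0,0,-0.06,0,0],[0,0,0,0,-0.06,0,0],[0,0,0,0,0,0,0]]'; python3 - <<'E'
from h import *
T,S=cam('top'),cam('scene')
a=T['pixels'][215:335,235:395,::-1];b=S['pixels'][210:330,250:410,::-1]
cv2.imwrite('pics/m3.png',cv2.resize(cv2.vconcat([a,b]),None,fx=2.5,fy=2.5,interpolation=cv2.INTER_CUBIC))
for n,d,(x,y) in(("top",T,(354,269)),("scene",S,(368,227))):
    g=d['pixels'][y-20:y+21,x-20:x+21].max(2)<40
    k,l,st,c=cv2.connectedComponentsWithStats(g.astype(np.uint8))
    for s,m in zip(st[1:],c[1:]):
        if s[4]>15:print(n,s+[x-20,y-20,0,0,0],m+[x-20,y-20])
E
```

```text
time_s: 9.02
position: [0.5753, 0.0093, 0.0963]
tool_rot: [[1.0, -0.001, -0.001], [-0.001, -1.0, -0.0], [-0.001, 0.0, -1.0]]
ft_force: [-0.8, 0.2, -0.3]
grip_width: -0.0001
gripper_force: 0.1
time_s: 10.15
position: [0.6154, 0.1899, 0.1959]
tool_rot: [[1.0, 0.004, -0.0], [0.004, -1.0, 0.001], [-0.0, -0.001, -1.0]]
ft_force: [-0.5, -0.6, -0.5]
grip_width: 0.0002
gripper_force: 0.0
scene [362 225  27  17 242] [372.19008264 234.12809917]
```

View pics/m3.png

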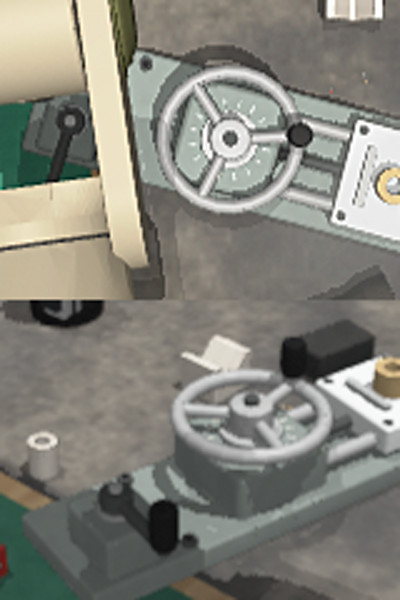

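The picture shows the handle back at top pixel (355,268.5), about 2 mm short of its start, with the bush still in place. Now the lock lever.

```bash
python3 -m jog '[[0,0,0,-0.055,0.012,0,0],[0,0,0,-0.055,0.013,0,0],[0,0,0,0,0,0,0],[0,0,0,0,0,0.04,0],[0,0,0,0,0,0.04,0],[0,0,0,0,0,0.033,0],[0,0,0,0,0,0,0]]'; python3 - <<'E'
import numpy as np
from rig import observe
c=np.array([.573,.190]);p=np.array(observe()['position'][:2]);print(p)
a=np.radians(np.arange(190,99,-10));pr=p
for t in a:
    x=c+.065*np.array([np.cos(t),np.sin(t)]);d=np.round(x-pr,4);pr=pr+d;print("[0,0,0,%g,%g,0,0]"%(d[0],-d[1]),end=",")
E
```

```text
time_s: 11.12
position: [0.5058, 0.1597, 0.0818]
tool_rot: [[1.0, -0.003, -0.004], [-0.003, -1.0, -0.0], [-0.004, 0.0, -1.0]]
ft_force: [-0.4, -0.8, 0.2]
grip_width: -0.0002
gripper_force: 0.0
[0.50579139 0.15969388]
[0,0,0,0.0032,-0.019,0,0],[0,0,0,-0.001,-0.0113,0,0],[0,0,0,0.001,-0.0113,0,0],[0,0,0,0.0029,-0.0109,0,0],[0,0,0,0.0048,-0.0103,0,0],[0,0,0,0.0065,-0.0093,0,0],[0,0,0,0.008,-0.008,0,0],[0,0,0,0.0093,-0.0065,0,0],[0,0,0,0.0103,-0.0048,0,0],[0,0,0,0.0109,-0.0029,0,0],
```

```bash
python3 -m jog '[[0,0,0,0.0016,-0.0095,0,0],[0,0,0,0.0016,-0.0095,0,0],[0,0,0,-0.001,-0.0113,0,0],[0,0,0,0.001,-0.0113,0,0],[0,0,0,0.0029,-0.0109,0,0],[0,0,0,0.0048,-0.0103,0,0],[0,0,0,0.0065,-0.0093,0,0],[0,0,0,0.008,-0.008,0,0],[0,0,0,0.0093,-0.0065,0,0],[0,0,0,0,0,0,0]]';python3 -m jog '[[0,0,0,0.005,-0.0025,0,0],[0,0,0,0,0,0,0]]'; python3 - <<'E'
from h import *
S=cam('scene')
for az in(82,162.6):
    t=np.radians(az);print(proj(S,[.573+.065*np.cos(t),.19+.065*np.sin(t),.102]))
cv2.imwrite('pics/m4.png',cv2.resize(S['pixels'][210:330,230:390,::-1],None,fx=4,fy=4,interpolation=cv2.INTER_CUBIC))
E
```

```text
time_s: 12.38
position: [0.5413, 0.2477, 0.0832]
tool_rot: [[1.0, -0.001, 0.001], [-0.001, -1.0, 0.001], [0.001, -0.001, -1.0]]
ft_force: [0.1, -0.7, -0.4]
grip_width: 0.0003
gripper_force: 0.0
time_s: 12.62
position: [0.5458, 0.2497, 0.0834]
tool_rot: [[1.0, -0.001, 0.0], [-0.001, -1.0, 0.0], [0.0, -0.0, -1.0]]
ft_force: [-0.2, 0.0, -0.6]
grip_width: 0.0004
gripper_force: 0.0
[[264.02013971 287.07798045]]
[[315.72673958 290.94617754]]
```

View pics/m4.png

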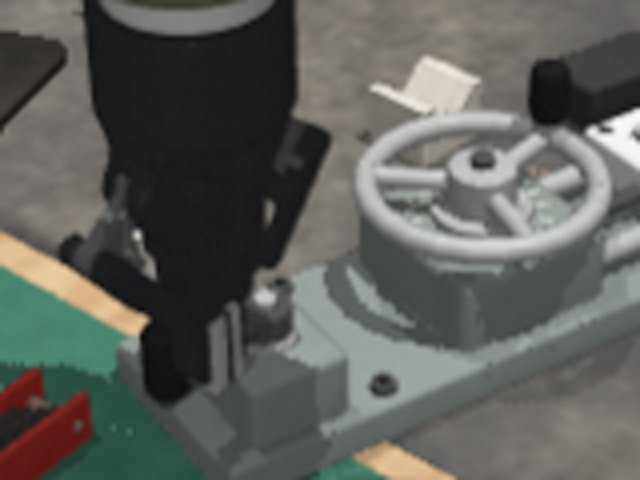

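The lever grip is at scene pixel (270,291), and its stop should be near (264,287). I'll press on gently.

```bash
python3 -m jog '[[0,0,0,0.004,-0.0015,0,0],[0,0,0,0.004,-0.001,0,0],[0,0,0,0.003,-0.001,0,0],[0,0,0,0,0,0,0]]';python3 -m jog '[[0,0,0,0.003,-0.0005,0,0],[0,0,0,0.002,0,0,0],[0,0,0,0,0,0,0]]'
```

```text
time_s: 13.18
position: [0.5569, 0.2533, 0.0833]
tool_rot: [[1.0, -0.001, 0.001], [-0.001, -1.0, 0.0], [0.001, -0.0, -1.0]]
ft_force: [0.8, 0.7, -0.7]
grip_width: 0.0
gripper_force: 0.0
time_s: 13.55
position: [0.5595, 0.2536, 0.0832]
tool_rot: [[1.0, -0.001, -0.005], [-0.001, -1.0, -0.001], [-0.005, 0.001, -1.0]]
ft_force: [-11.6, -1.7, 4.7]
grip_width: 0.0002
gripper_force: 5.1
```

The force has risen to 12 N, so the lever is at its stop. I'll hold, back off, lift and check.

```bash
python3 -m jog '[[0,0,0,0,0,0,0],[0,0,0,0,0,0,0],[0,0,0,-0.012,0,0,0],[0,0,0,-0.012,0,0,0],[0,0,0,0,0,-0.04,0],[0,0,0,0,0,-0.05,0],[0,0,0,-0.05,0.02,-0.03,0],[0,0,0,-0.05,0.04,0,0],[0,0,0,-0.03,0.05,0,0],[0,0,0,0,0,0,0]]'; python3 - <<'E'
from h import *
T,S=cam('top'),cam('scene')
for az in(82.3,):
    t=np.radians(az);print(proj(S,[.573+.065*np.cos(t),.19+.065*np.sin(t),.102]),proj(T,[.573+.065*np.cos(t),.19+.065*np.sin(t),.102]))
a=T['pixels'][180:370,190:400,::-1];b=S['pixels'][190:330,230:440,::-1]
cv2.imwrite('pics/m5.png',cv2.resize(cv2.vconcat([a,b]),None,fx=1.8,fy=1.8,interpolation=cv2.INTER_CUBIC))
E
```

```text
time_s: 14.8
position: [0.4064, 0.1431, 0.2038]
tool_rot: [[1.0, -0.004, 0.001], [-0.004, -1.0, -0.0], [0.001, 0.0, -1.0]]
ft_force: [0.2, 0.6, 0.7]
grip_width: 0.0001
gripper_force: 0.0
[[264.14730753 287.17178074]] [[229.21456674 259.0928774 ]]
```

View pics/m5.png

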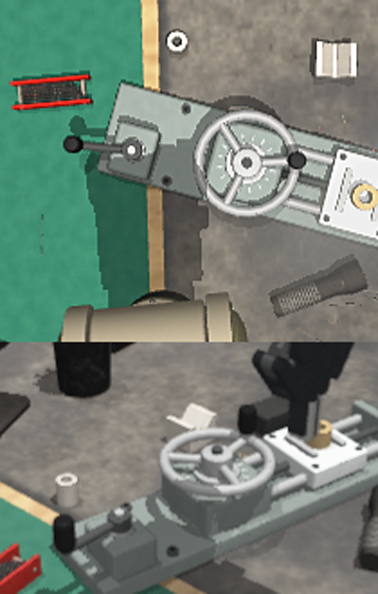

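The lever grip is at top pixel (230,260), with its stop expected at (229,259). The handle is at (355,269), its starting place, and the bush and loose things look undisturbed.

```bash
python3 -c "
from rig import job
print(job.close_job())"
```

```text
the job is handed in; nothing more can be done
None
```

I pushed the wheel one full turn clockwise, leaving its handle about 2 mm from its start by the camera, then pushed the lock lever to its stop and handed the job in at about 15 s; no verdict came back.

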